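Pack the hand-sewing caddy

ROBOT

A 6-joint arm with a two-finger parallel gripper is mounted at the origin on a cart in front of the work surface, level with it; the furniture and walls round the work are solid. World frame = base frame: x ahead of the robot, y to its left, z up, the work surface at z = 0. Lengths are in m, angles in rad, forces in N, time in s.
With the tool pointing down it reaches from about 0.35 to 0.775 m from the base axis. Payload 7.3 kg.
Tool frame: the origin (TCP) lies midway between the tips of the shut fingers; the grasp point (between the pads) lies 19 mm behind it (robot.grip_depth is the z of the grasp point in the tool frame, in m); z points along the fingers, y is the line along which they close (so a half turn about z gives the same grasp; the last joint's range is limited). The gripper opens to 92 mm and grips with 3 to 60 N. Pads are 19 mm wide; open, the fingers measure 130 mm over their backs; the gripper's body (75 mm by 190 mm) begins 47 mm behind the grasp point.
Start: joints at [1.194, 0.342, 1.524, -0, 1.275, -0.146], TCP at [0.12, 0.511, 0.227] pointing down, gripper open.
Joint ranges: [-2.53, 2.53], [-0.77, 2.02], [0.04, 2.7], [-1, 4.14], [0.28, 2.66], [-3.11, 3.11]. Speed limits (rad/s): [2.57, 2.57, 3.14, 3.14, 3.14, 3.14].

INTERFACE

Orientations are given as [roll, pitch, yaw] about the fixed x, y, z axes, in that order (R = Rz(yaw) Ry(pitch) Rx(roll)).
In Python, from cell import robot, viewer gives the robot as it stands.
- The arm moves only by the tool step_arm, never from a script. Its argument "increments" is a list of rows, each an object with "delta_pos": the shift along the tool's x, y, z in cm, a list of three; "dr": the turn, a rotation vector about the tool's x, y, z in degrees, a list of three; "fingers": the closure, from -1 (fully open) to 1 (shut), so that 0 is half open. In form: [{"delta_pos": [tx, ty, tz], "dr": [wx, wy, wz], "fingers": fingers}, ...]. A call has exactly 5 rows; each row is the pose to reach, as a shift and turn from the pose commanded when the call began, along the tool's axes at that moment; what a row does not reach only later rows make up. A row lasts 1/8 s, in which the tool goes at most 62.5 mm and 10.7 degrees, less where a joint would pass 70% of its speed; a pose out of reach is approached as far as the arm can. A call with a gripper value outside its range is refused whole. The fingers move at their own pace and stop on an object; "newtons" is the grip in N (left out, the last holds). Time passes only in rows, so rows that repeat a pose let the fingers close, or fill a call up. It gives the time, the measured TCP pose, the force, the opening and the grip force at its end, in the units of the state.
- robot.observe(): the state, without advancing time (a new reading comes with each control period).
- viewer.read_camera(name): name is "side" or "top" or "wrist"; returns the picture (420x560x3 uint8, red, green, blue); there is no depth.
- viewer.camera_params(name): a dict with "K" (3x3 intrinsics, pixels), "k1" (the pictures are not rectified: a ray, as slopes to the right and down, at radius r is drawn at 1 + k1 r^2 times it, then the intrinsics apply), "T" (4x4, takes a point from camera to world coordinates). Camera axes: x right, y down, z forward; pixel columns grow to the right and rows downward; lengths in m; the calibration is good to about 2 mm. A picture is of the moment at which its call begins: read the wrist's pose just before it. camera_params takes no time and is no camera call; for the wrist camera it gives the pose at the moment of the call.
- robot.hand_in(): hands the job in; it is judged then, once.
The state is a dict: "time": time; "qpos": joint angles; "qvel": joint speeds; "joint_efforts": joint torques, N m; "tool_pos": TCP position; "tool_rot": TCP orientation; "contact_force": force on the tool from outside, world axes, zero at the start; "torque": the same for the moment, N m; "opening": finger opening in m; "grip_force": force on a finger pad.
Only numpy, scipy, OpenCV 4.12 (cv2) and the standard library are available. Lean on these libraries where they do the work, as an engineer would, in place of code of your own. Each camera call takes 0.05 s, during which the arm holds its last target. There are 200 camera calls.

TASK

Pack the hand-sewing caddy: stand one thread spool upright in each of the two deep square tubs, lay the grooved wax block flat and lengthwise in the oblong tray, and set the thimble upright in the round dish. The flat bobbin and the triangular chalk do not belong in it: leave them where they lie.

Things in the scene. Friction and masses are not known exactly. Their poses are not given: they have to be found in the camera images.
- spool_red: Sewing-thread spool standing upright, 27 mm across its end flanges and 46 mm tall (the shorter of the two spools). Origin at the centre of its underside, z up. Held best with the jaws closing along its own x or y axis, which at the start are within 0.25 rad of the world's.
- spool_teal: Sewing-thread spool standing upright, 27 mm across its end flanges and 52 mm tall (the taller of the two spools). Origin at the centre of its underside, z up. Held best with the jaws closing along its own x or y axis, which at the start are within 0.25 rad of the world's. Either spool may go into either tub.
- thimble: Steel thimble standing on its open rim, round, 19 mm across at the foot, a little narrower at the domed top, 22 mm tall. Origin at the centre of its foot, z up.
- wax_block: Rectangular block of thread wax with grooves across its top, 26 mm (x) by 42 mm (y) by 14 mm high, lying flat. Origin at the centre of its underside; y along its length, z up.
- bobbin: Look-alike that stays: small flat machine bobbin lying on its flange, round, 21 mm across and 11 mm high. Origin at the centre of its underside.
- chalk: Look-alike that stays: flat white triangular tailor's chalk, 35 by 39 mm and 8 mm high, with no grooves. Origin at the centre of its underside.
- tub_a: Deep square tub, fixed in the caddy, inside 46 by 46 mm, walls 4 mm; inner floor 4 mm and rim 19 mm above its origin at the centre of its underside; x and y along its walls, z up. The caddy is a wooden tray 166 by 166 mm with an 18 mm rim, turned up to 0.4 rad; four grey fittings stand 74 mm apart, two by two, on its floor 7 mm above the table.
- tub_b: The other deep square tub, the same as tub_a. Which fitting stands in which corner of the caddy changes from start to start; all four are turned with the caddy.
- oblong_tray: Shallow oblong tray, fixed in the caddy, inside 42 mm (x) by 58 mm (y), walls 4 mm thick; inner floor 4 mm and rim 9 mm above its origin. Origin at the centre of its underside, y along its length, z up.
- round_dish: Shallow round dish, fixed in the caddy, 56 mm across the outside and about 46 mm inside; inner floor 3 mm and rim 9 mm above its origin. Origin at the centre of its underside, z up.
Not all that is in view belongs to the job. Leave any pink or purple look-alike of the wax_block alone. Several things have the shape of the chalk; the one meant has the colours described above.

How it is judged:
By the outcome, as a careful person would: the job done as asked, in the order asked, and still so for the second after the job is handed in, with the robot touching nothing.
It also fails if it takes over 90 s, if anything falls off the work surface, if the arm or the gripper's body presses on something with over 40 N, if the wrist force passes 120 N, or if a joint passes its speed limit or range.

## Working session

There is one attempt and no reset: what is moved stays moved. The work goes in short steps, Python scripts to look and compute and a tool call to move; the robot and the scene stay as the last step left them, time stands still between calls to the robot, and variables do not carry over. Pictures are saved under pics/ and viewed, at most 17 in all, crops included, and the job is handed in when it is done.

Besides the shell and the picture viewer there is one more tool, called as name(argument=value, ...), one argument or row to a line, values as JSON. step_arm: Moves the arm, as the interface text tells. Its arguments: {"type":"object","properties":{"increments":{"type":"array"},"newtons":{"type":"number"}},"required":["increments"]}

```bash
ls; mkdir -p pics
python3 - <<'E'
from cell import robot, viewer
import cv2
print(robot.observe(), robot.grip_depth)
for n in ("top","side"):
    im=viewer.read_camera(n); cv2.imwrite(f"pics/{n}0.png",im[:,:,::-1]); p=viewer.camera_params(n); print(n,p)
E
```

```text
pics
{'time': 0.0, 'qpos': array([ 1.19399086e+00,  3.42726824e-01,  1.52502039e+00, -5.00675295e-05,
        1.27536734e+00, -1.46031667e-01]), 'qvel': array([ 1.64062629e-04, -4.50681000e-04,  3.20332311e-03,  4.72734630e-04,
        2.93958807e-04, -1.46779767e-06]), 'joint_efforts': array([ 5.30632315e-04, -4.31222713e+01, -2.44233209e+01,  7.19577447e-02,
        5.54866449e-02, -5.80361939e-05]), 'tool_pos': array([0.1199439 , 0.51070251, 0.22604165]), 'tool_rot': array([-3.14007999e+00, -1.74089149e-04,  2.91083333e+00]), 'contact_force': array([-0.93041511,  0.75432613,  0.26779372]), 'torque': array([ 0.00257041, -0.05856477, -0.00930938]), 'grip_force': 0.0, 'opening': 0.09189357299848841} -0.0188
top {'K': array([[392.07199253,   0.        , 276.93673969],
       [  0.        , 392.07199253, 210.22675143],
       [  0.        ,   0.        ,   1.        ]]), 'k1': -0.03748609990364663, 'T': array([[-7.26421620e-04, -9.98829270e-01,  4.83690175e-02,
         5.26706787e-01],
       [-9.99534345e-01,  2.20073941e-03,  3.04343493e-02,
         9.86594819e-02],
       [-3.05051665e-02, -4.83243861e-02, -9.98365759e-01,
         8.94176063e-01],
       [ 0.00000000e+00,  0.00000000e+00,  0.00000000e+00,
         1.00000000e+00]])}
side {'K': array([[401.29798281,   0.        , 277.18873168],
       [  0.        , 401.29798281, 205.73885452],
       [  0.        ,   0.        ,   1.        ]]), 'k1': 0.03488947651655863, 'T': array([[-0.84849301, -0.21175704,  0.48499338,  0.17294254],
       [-0.52884355,  0.30534307, -0.79189021,  0.80587592],
       [ 0.01959896, -0.92839893, -0.3710678 ,  0.35902143],
       [ 0.        ,  0.        ,  0.        ,  1.        ]])}
```

View pics/top0.png

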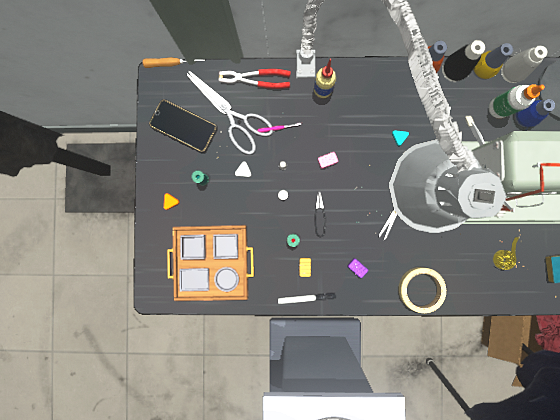

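View pics/side0.png

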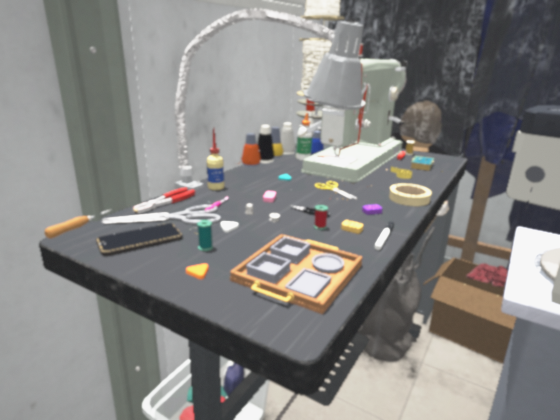

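The top view shows the caddy at (210,263): tubs at (193,247) and (226,246), oblong tray at (194,279), dish at (227,279). Candidates:
- **Spools:** (198,177) is teal and (293,240) is red.
- **Wax block:** yellow at (305,267). The pink (328,159) and purple (358,268) blocks are look-alikes.
- **Thimble or bobbin:** (283,164) and (283,195).
- **Chalk:** white at (243,170). The orange and cyan triangles are look-alikes.

In the side view, the thimble looks like the taller grey object at (249,209).

```bash
cat > h.py <<'E'
import numpy as np, cv2
from cell import robot, viewer
from scipy.spatial.transform import Rotation as R
def ray(p,uv):
    x=np.array([(uv[0]-p['K'][0,2])/p['K'][0,0],(uv[1]-p['K'][1,2])/p['K'][1,1]]); s=x.copy()
    for _ in range(10): s=x/(1+p['k1']*(s@s))
    T=p['T']; return T[:3,3],T[:3,:3]@np.array([s[0],s[1],1])
def onplane(p,uv,z):
    o,d=ray(p,uv); return (o+d*(z-o[2])/d[2])[:3]
def proj(p,X):
    T=p['T']; c=T[:3,:3].T@(np.array(X)-T[:3,3]); s=c[:2]/c[2]; s=s*(1+p['k1']*(s@s))
    return s*p['K'][0,0]+p['K'][:2,2]
def blobs(im,lo,hi,box=None,amin=20):
    h=cv2.cvtColor(im,cv2.COLOR_RGB2HSV); m=cv2.inRange(h,np.array(lo),np.array(hi))
    if box is not None:
        k=np.zeros_like(m); u0,v0,u1,v1=box; k[v0:v1,u0:u1]=1; m=m*k
    cs,_=cv2.findContours(m,cv2.RETR_EXTERNAL,cv2.CHAIN_APPROX_NONE)
    return sorted([c for c in cs if cv2.contourArea(c)>=amin],key=cv2.contourArea,reverse=True)
def shift(target,yaw=None):
    """tool-axis cm shift & yaw turn (deg about tool z) to bring TCP to target"""
    o=robot.observe(); Rm=R.from_euler('xyz',o['tool_rot']).as_matrix()
    return 100*Rm.T@(np.array(target)-o['tool_pos'])
E
python3 - <<'E'
from h import *
im=cv2.imread('pics/top0.png'); s=cv2.imread('pics/side0.png')
a=cv2.resize(im[140:310,150:380],None,fx=3.4,fy=3.4,interpolation=cv2.INTER_CUBIC)
cv2.imwrite('pics/c1.png',a)
b=cv2.resize(s[180:310,180:380],None,fx=4,fy=4,interpolation=cv2.INTER_CUBIC); cv2.imwrite('pics/c2.png',b)
p=viewer.camera_params('top');q=viewer.camera_params('side')
for n,uv,z in [('teal',(198,177),.052),('red',(293,240),.046),('wax',(305,267),.014),('t1',(283,164),.022),('t2',(283,195),.011),('caddy',(210,263),.018)]:
    X=onplane(p,uv,z); print(n,X.round(3),proj(q,X).round(0))
E
```

```text
teal [0.64  0.296 0.052] [205. 222.]
red [0.503 0.09  0.046] [321. 207.]
wax [0.442 0.063 0.014] [352. 223.]
t1 [0.673 0.112 0.022] [249. 204.]
t2 [0.604 0.112 0.011] [275. 215.]
caddy [0.451 0.275 0.018] [299. 262.]
```

View pics/c1.png

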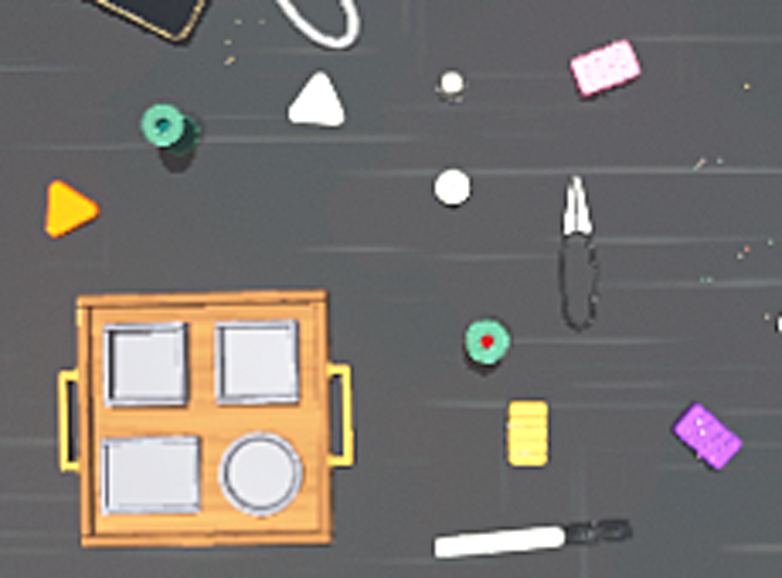

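View pics/c2.png

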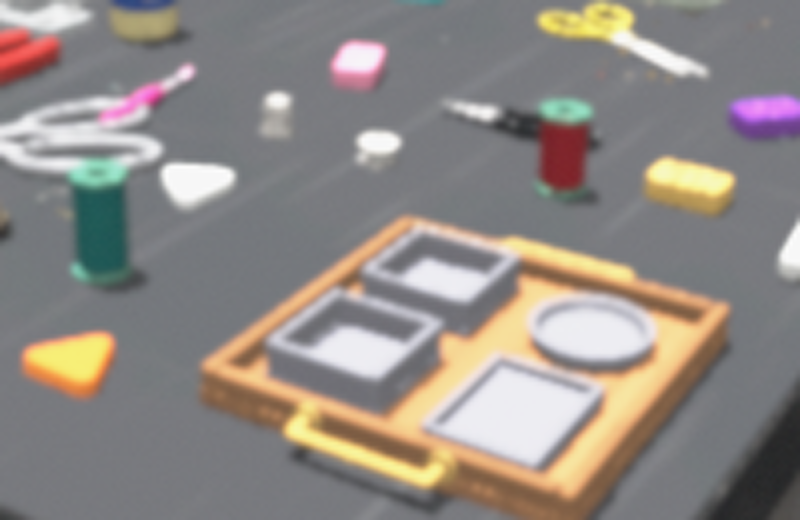

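Crops confirm: teal spool crop1 (163,126), red-cored spool (487,342), yellow grooved wax (527,433). The thimble is the tall domed piece at (451,84) and the flat bobbin is at (452,187). Next I'll measure these more precisely.

Run:
```python
from h import *
im=cv2.imread('pics/top0.png')[:,:,::-1].copy(); p=viewer.camera_params('top')
def cen(c): m=cv2.moments(c); return m['m10']/m['m00'],m['m01']/m['m00']
# caddy: orange wood; fittings: grey bright inside
for c in blobs(im,(0,0,110),(179,60,255),(176,228,246,298)):
    z=.011; (cx,cy),(w,h),a=cv2.minAreaRect(c)
    b=cv2.boxPoints(((cx,cy),(w,h),a)); P=np.array([onplane(p,u,z)[:2] for u in b]); e=np.linalg.norm(P[1]-P[0]),np.linalg.norm(P[2]-P[1])
    d=P[1]-P[0]; print('fit',round(cx,1),round(cy,1),P.mean(0).round(4),np.round(e,3),round(np.degrees(np.arctan2(d[1],d[0])),1),'area',cv2.contourArea(c))
h=(5,100,90),(25,255,255)
c=blobs(im,*h,(165,220,255,305)); c=np.vstack(c); r=cv2.minAreaRect(c); print('wood',r, onplane(p,r[0],.018))
for n,lo,hi,box,z in [('teal',(70,60,60),(90,255,255),(185,165,215,195),.052),('red',(70,60,60),(90,255,255),(280,228,305,252),.046),('wax',(20,60,100),(35,255,255),(290,250,320,285),.014),('thim',(0,0,180),(179,60,255),(270,155,295,175),.022),('bob',(0,0,180),(179,60,255),(270,185,295,205),.011)]:
    for c in blobs(im,lo,hi,box,10)[:2]:
        (cx,cy),rr=cv2.minEnclosingCircle(c); r=cv2.minAreaRect(c); b=cv2.boxPoints(r); P=np.array([onplane(p,u,z)[:2] for u in b]);d=P[1]-P[0]
        print(n,np.round(cen(c),1),onplane(p,cen(c),z)[:2].round(4),P.mean(0).round(4),np.linalg.norm(P[1]-P[0]).round(3),np.linalg.norm(P[2]-P[1]).round(3),np.degrees(np.arctan2(d[1],d[0])).round(1))
```

```text
fit 193.5 279.2 [0.4139 0.3142] [0.067 0.051] -87.7 area 615.5
fit 225.0 246.0 [0.4889 0.243 ] [0.055 0.054] -90.0 area 560.5
fit 192.0 247.0 [0.4865 0.3182] [0.055 0.054] -90.0 area 545.0
fit 226.0 279.0 [0.4148 0.2404] [0.054 0.054] -89.8 area 446.0
wood ((209.93544006347656, 262.7872619628906), (74.502685546875, 86.47547912597656), 88.63607025146484) [0.45163824 0.27557551 0.018     ]
teal [198.8 176.8] [0.6407 0.2945] [0.6395 0.2923] 0.025 0.04 -26.2
red [292.8 239.9] [0.5037 0.0904] [0.5034 0.0899] 0.026 0.026 -90.0
wax [304.9 266.9] [0.4426 0.0632] [0.4425 0.063 ] 0.022 0.04 -90.0
thim [282.4 163.7] [0.6733 0.1128] [0.6738 0.1127] 0.011 0.011 -90.3
bob [282.6 194.5] [0.605  0.1127] [0.6051 0.113 ] 0.02 0.02 -90.2
```

step_arm(
  increments=[
    {"delta_pos":[-6,-2.5,0],"dr":[0,0,-3],"fingers":-1},
    {"delta_pos":[-12,-5,0],"dr":[0,0,-6],"fingers":-1},
    {"delta_pos":[-18,-7.5,0],"dr":[0,0,-9],"fingers":-1},
    {"delta_pos":[-24,-10,0],"dr":[0,0,-12],"fingers":-1},
    {"delta_pos":[-30,-12,0],"dr":[0,0,-13.2],"fingers":-1},
  ],
)

```text
time: 0.72
tool_pos: [0.3768, 0.3299, 0.2266]
tool_rot: [3.142, -0.0, -3.141]
contact_force: [-0.5, 1.1, 0.4]
opening: 0.0913
grip_force: 0.0
```

step_arm(
  increments=[
    {"delta_pos":[-4,-1,0],"dr":[0,0,0],"fingers":-1},
    {"delta_pos":[-4,-1,0],"dr":[0,0,0],"fingers":-1},
    {"delta_pos":[-4,-1,0],"dr":[0,0,0],"fingers":-1},
    {"delta_pos":[-4,-1,0],"dr":[0,0,0],"fingers":-1},
    {"delta_pos":[-4,-1,0],"dr":[0,0,0],"fingers":-1},
  ],
)

```text
time: 1.35
tool_pos: [0.4147, 0.3219, 0.2269]
tool_rot: [3.141, 0.0, -3.14]
contact_force: [-0.4, -0.8, -0.2]
opening: 0.0919
grip_force: 0.0
```

Run:
```python
from h import *
p=viewer.camera_params('wrist'); im=viewer.read_camera('wrist'); cv2.imwrite('pics/w1.png',im[:,:,::-1]); np.savez('w1.npz',im=im,**p)
o=robot.observe(); print(o['time'],o['tool_pos'],o['tool_rot'],p['T'].round(3),p['K'][0,0])
for X in [(.4139,.3142,.016),(.489,.243,.026),(.487,.318,.026),(.415,.24,.016)]: print(proj(p,X).round(0))
```

```text
1.4 [0.41490649 0.32186183 0.22693718] [ 3.14136890e+00  2.34748409e-04 -3.14067217e+00] [[-0.001  0.964  0.265  0.344]
 [ 1.     0.001  0.001  0.322]
 [ 0.001  0.265 -0.964  0.385]
 [ 0.     0.     0.     1.   ]] 321.3840896779158
[272. 180.]
[213. 243.]
[275. 242.]
[208. 181.]
```

View pics/w1.png

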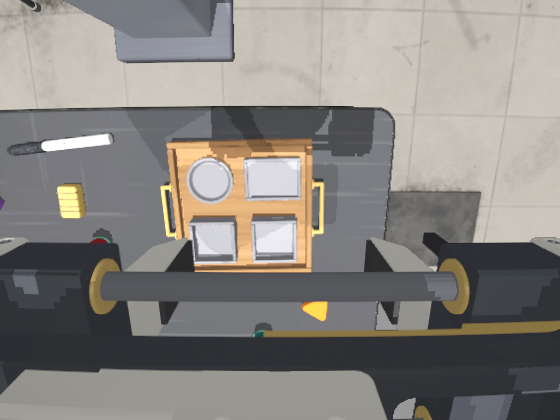

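The wrist view shows all four fittings: dish (210,181), tray (273,179), tubs (214,242) and (274,240). These match the top-view estimates. Refining them now.

Run:
```python
from h import *
d=np.load('w1.npz'); p={k:d[k] for k in('K','k1','T')}; im=d['im']
for z,box in [(.016,(182,152,308,205)),(.026,(185,205,305,270))]:
  for c in blobs(im,(0,0,60),(179,60,255),box,400):
    r=cv2.minAreaRect(c); P=np.array([onplane(p,u,z)[:2] for u in cv2.boxPoints(r)]);d=P[1]-P[0]
    print(np.round(r[0],1),P.mean(0).round(4),np.linalg.norm(P[1]-P[0]).round(3),np.linalg.norm(P[2]-P[1]).round(3),np.degrees(np.arctan2(d[1],d[0])).round(1))
```

```text
[272.  178.5] [0.4126 0.3143] 0.051 0.064 178.5
[209.  180.5] [0.415  0.2407] 0.053 0.053 89.9
[213.  240.2] [0.4857 0.2435] 0.056 0.059 91.5
[273.5 239. ] [0.484 0.316] 0.053 0.059 90.1
```

step_arm(
  increments=[
    {"delta_pos":[-2.2,-5.8,0.5],"dr":[0,0,0],"fingers":-1},
    {"delta_pos":[-4.4,-11.6,2],"dr":[0,0,0],"fingers":-1},
    {"delta_pos":[-6.6,-17.4,5],"dr":[0,0,0],"fingers":-1},
    {"delta_pos":[-8.9,-23.2,9],"dr":[0,0,0],"fingers":-1},
    {"delta_pos":[-8.9,-23.2,11],"dr":[0,0,0],"fingers":-1},
  ],
)

```text
time: 2.02
tool_pos: [0.5053, 0.087, 0.1159]
tool_rot: [-3.141, 0.001, 3.139]
contact_force: [-0.1, 0.3, -0.1]
opening: 0.092
grip_force: 0.0
```

Run:
```python
from h import *
p=viewer.camera_params('wrist'); im=viewer.read_camera('wrist'); cv2.imwrite('pics/w2.png',im[:,:,::-1]); np.savez('w2.npz',im=im,**p)
o=robot.observe(); print(o['time'],o['tool_pos'])
print(proj(p,(.5037,.0902,.046)),proj(p,(.4425,.063,.014)))
for lo,hi,z in [((70,60,60),(90,255,255),.046),((20,60,100),(35,255,255),.014)]:
  for c in blobs(im,lo,hi,None,100)[:2]:
    r=cv2.minAreaRect(c); P=np.array([onplane(p,u,z)[:2] for u in cv2.boxPoints(r)]);d=P[1]-P[0]
    print(np.round(r[0],1),P.mean(0).round(4),np.linalg.norm(P[1]-P[0]).round(3),np.linalg.norm(P[2]-P[1]).round(3),np.degrees(np.arctan2(d[1],d[0])).round(1))
```

```text
2.075 [0.50339036 0.08628656 0.112282  ]
[282.89217037 214.65274833] [247.89180466 128.55660681]
[284.5 213.5] [0.503  0.0914] 0.026 0.026 89.8
[411.6 330.3] [0.6313 0.2183] 0.289 0.014 90.6
[103.1 285.8] [ 0.5823 -0.0747] 0.059 0.025 163.8
```

View pics/w2.png

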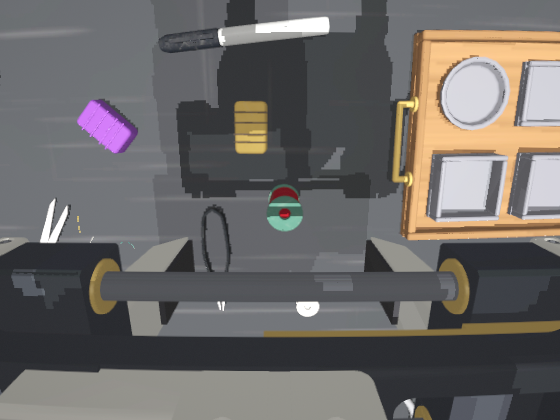

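Red spool seen at (284,213), giving (0.503, 0.091). This agrees with the top view. Wax at (251,128). Descending.

step_arm(
  increments=[
    {"delta_pos":[0,0.45,3],"dr":[0,0,0],"fingers":-1},
    {"delta_pos":[0,0.45,6.5],"dr":[0,0,0],"fingers":-0.6},
    {"delta_pos":[0,0.45,9.2],"dr":[0,0,0],"fingers":-0.3},
    {"delta_pos":[0,0.45,9.2],"dr":[0,0,0],"fingers":0},
    {"delta_pos":[0,0.45,9.2],"dr":[0,0,0],"fingers":0},
  ],
  newtons=15,
)

```text
time: 2.7
tool_pos: [0.5052, 0.0944, 0.026]
tool_rot: [3.141, 0.002, -3.141]
contact_force: [-0.2, 0.4, -0.0]
opening: 0.0562
grip_force: 0.0
```

step_arm(
  increments=[
    {"delta_pos":[0,0,0],"dr":[0,0,0],"fingers":1},
    {"delta_pos":[0,0,0],"dr":[0,0,0],"fingers":1},
    {"delta_pos":[0,0,0],"dr":[0,0,0],"fingers":1},
    {"delta_pos":[0,0,0],"dr":[0,0,0],"fingers":1},
    {"delta_pos":[0,0,0],"dr":[0,0,0],"fingers":1},
  ],
  newtons=15,
)

```text
time: 3.32
tool_pos: [0.5047, 0.0938, 0.0251]
tool_rot: [3.141, 0.001, 3.141]
contact_force: [-1.3, -0.6, 6.0]
opening: 0.025
grip_force: 14.6
```

step_arm(
  increments=[
    {"delta_pos":[0,0,-3],"dr":[0,0,0],"fingers":1},
    {"delta_pos":[0,0,-6],"dr":[0,0,0],"fingers":1},
    {"delta_pos":[0.5,5,-7],"dr":[0,0,0],"fingers":1},
    {"delta_pos":[1,10,-7],"dr":[0,0,0],"fingers":1},
    {"delta_pos":[1.5,14.9,-7],"dr":[0,0,0],"fingers":1},
  ],
)

```text
time: 3.95
tool_pos: [0.4893, 0.2442, 0.0947]
tool_rot: [3.141, 0.0, 3.141]
contact_force: [0.6, -0.0, -0.4]
opening: 0.0251
grip_force: 14.6
```

step_arm(
  increments=[
    {"delta_pos":[0,0,0],"dr":[0,0,0],"fingers":1},
    {"delta_pos":[0,0,2],"dr":[0,0,0],"fingers":1},
    {"delta_pos":[0,0,4],"dr":[0,0,0],"fingers":1},
    {"delta_pos":[0,0,4.5],"dr":[0,0,0],"fingers":1},
    {"delta_pos":[0,0,4.5],"dr":[0,0,0],"fingers":1},
  ],
)

```text
time: 4.58
tool_pos: [0.4897, 0.2422, 0.0497]
tool_rot: [-3.141, -0.001, 3.14]
contact_force: [0.5, 0.4, -0.3]
opening: 0.025
grip_force: 14.6
```

Run:
```python
from h import *
p=viewer.camera_params('wrist'); im=viewer.read_camera('wrist'); cv2.imwrite('pics/w3.png',im[:,:,::-1])
o=robot.observe(); print(o['time'],o['tool_pos'],o['opening'],o['grip_force'],o['contact_force'])
```

```text
4.625 [0.48998437 0.24243179 0.05013147] 0.025299624979822705 14.631097528617829 [-0.07441425  0.55348851 -1.68273579]
```

View pics/w3.png

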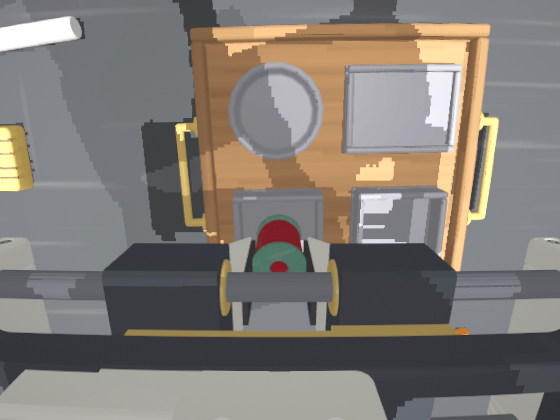

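The red spool is held upright, its axis at column 279 and the tub centred at about 277. Lowering and releasing.

step_arm(
  increments=[
    {"delta_pos":[0,0,0.8],"dr":[0,0,0],"fingers":1},
    {"delta_pos":[0,0,1.3],"dr":[0,0,0],"fingers":1},
    {"delta_pos":[0,0,1.3],"dr":[0,0,0],"fingers":1},
    {"delta_pos":[0,0,1.35],"dr":[0,0,0],"fingers":1},
    {"delta_pos":[0,0,1.35],"dr":[0,0,0],"fingers":1},
  ],
)

```text
time: 5.25
tool_pos: [0.4896, 0.2429, 0.0363]
tool_rot: [3.141, 0.0, 3.141]
contact_force: [-0.8, -0.5, -0.5]
opening: 0.0248
grip_force: 14.7
```

step_arm(
  increments=[
    {"delta_pos":[0,0,0],"dr":[0,0,0],"fingers":0.2},
    {"delta_pos":[0,0,0],"dr":[0,0,0],"fingers":0},
    {"delta_pos":[0,0,0],"dr":[0,0,0],"fingers":0},
    {"delta_pos":[0,0,-2],"dr":[0,0,0],"fingers":0},
    {"delta_pos":[0,0,-6],"dr":[0,0,0],"fingers":0},
  ],
)

```text
time: 5.88
tool_pos: [0.4884, 0.2424, 0.0955]
tool_rot: [-3.14, -0.004, 3.141]
contact_force: [-0.0, 0.3, 0.9]
opening: 0.0457
grip_force: 0.0
```

step_arm(
  increments=[
    {"delta_pos":[-3,1,-3],"dr":[0,0,0],"fingers":-0.3},
    {"delta_pos":[-8,3,-4],"dr":[0,0,0],"fingers":-1},
    {"delta_pos":[-12,4.9,-4],"dr":[0,0,0],"fingers":-1},
    {"delta_pos":[-14,4.9,-4],"dr":[0,0,0],"fingers":-1},
    {"delta_pos":[-14,4.9,-4],"dr":[0,0,0],"fingers":-1},
  ],
)

```text
time: 6.5
tool_pos: [0.6302, 0.2915, 0.1353]
tool_rot: [-3.141, -0.0, 3.141]
contact_force: [1.0, 0.1, -0.2]
opening: 0.0897
grip_force: 0.0
```

Run:
```python
from h import *
p=viewer.camera_params('wrist'); im=viewer.read_camera('wrist'); cv2.imwrite('pics/w4.png',im[:,:,::-1]); np.savez('w4.npz',im=im,**p)
o=robot.observe(); print(o['time'],o['tool_pos'],o['tool_rot'],p['T'][:3,3])
print(proj(p,(.64,.2945,.052)))
for c in blobs(im,(70,60,90),(92,255,255),None,60)[:3]:
    r=cv2.minAreaRect(c); P=np.array([onplane(p,u,.052)[:2] for u in cv2.boxPoints(r)]);d=P[1]-P[0]
    print(np.round(r[0],1),P.mean(0).round(4),np.linalg.norm(P[1]-P[0]).round(3),np.linalg.norm(P[2]-P[1]).round(3),cv2.boundingRect(c))
```

```text
6.55 [0.62925688 0.29153877 0.13548787] [-3.14134179e+00 -1.27185651e-03  3.14073730e+00] [0.55920663 0.29175222 0.29299712]
[282.31064752 223.651966  ]
[287. 218.] [0.6357 0.2982] 0.026 0.038 (270, 195, 35, 47)
[205.5  14.5] [0.4904 0.242 ] 0.026 0.018 (186, 0, 40, 30)
```

View pics/w4.png

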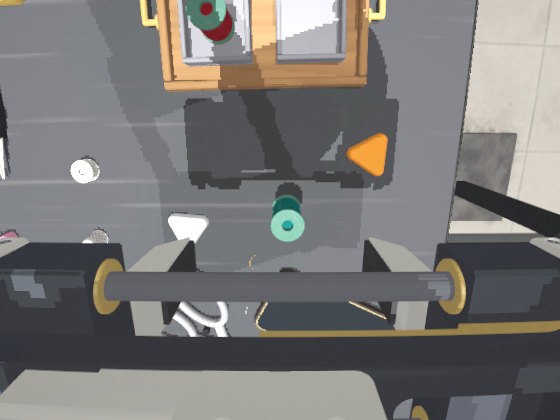

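The teal spool's flange centre is at about (287,225), giving (0.641, 0.298). Chalk (188,228) and the orange triangle (370,155) are clear of the fingers.

step_arm(
  increments=[
    {"delta_pos":[-1.2,0.5,3],"dr":[0,0,0],"fingers":-0.8},
    {"delta_pos":[-1.2,0.5,7],"dr":[0,0,0],"fingers":-0.4},
    {"delta_pos":[-1.2,0.5,10],"dr":[0,0,0],"fingers":-0.1},
    {"delta_pos":[-1.2,0.5,11.1],"dr":[0,0,0],"fingers":0},
    {"delta_pos":[-1.2,0.5,11.1],"dr":[0,0,0],"fingers":0},
  ],
  newtons=15,
)

```text
time: 7.18
tool_pos: [0.6411, 0.2968, 0.0254]
tool_rot: [-3.141, -0.001, 3.141]
contact_force: [-0.5, -0.9, 0.6]
opening: 0.0482
grip_force: 0.0
```

step_arm(
  increments=[
    {"delta_pos":[0,0,0],"dr":[0,0,0],"fingers":1},
    {"delta_pos":[0,0,0],"dr":[0,0,0],"fingers":1},
    {"delta_pos":[0,0,0],"dr":[0,0,0],"fingers":1},
    {"delta_pos":[0,0,0],"dr":[0,0,0],"fingers":1},
    {"delta_pos":[0,0,-2],"dr":[0,0,0],"fingers":1},
  ],
  newtons=15,
)

```text
time: 7.8
tool_pos: [0.6403, 0.2963, 0.0441]
tool_rot: [-3.14, -0.004, 3.141]
contact_force: [-0.2, -0.3, -0.3]
opening: 0.0271
grip_force: 14.1
```

step_arm(
  increments=[
    {"delta_pos":[0,0,-4],"dr":[0,0,0],"fingers":1},
    {"delta_pos":[5,0.7,-5],"dr":[0,0,0],"fingers":1},
    {"delta_pos":[10,1.4,-5],"dr":[0,0,0],"fingers":1},
    {"delta_pos":[15.5,2,-5],"dr":[0,0,0],"fingers":1},
    {"delta_pos":[15.5,2,-5],"dr":[0,0,0],"fingers":1},
  ],
)

```text
time: 8.43
tool_pos: [0.4823, 0.317, 0.096]
tool_rot: [-3.14, -0.003, -3.139]
contact_force: [0.8, 0.0, 0.1]
opening: 0.0242
grip_force: 15.0
```

step_arm(
  increments=[
    {"delta_pos":[0,0,0],"dr":[0,0,0],"fingers":1},
    {"delta_pos":[0,0,2],"dr":[0,0,0],"fingers":1},
    {"delta_pos":[0,0,4],"dr":[0,0,0],"fingers":1},
    {"delta_pos":[0,0,4.5],"dr":[0,0,0],"fingers":1},
    {"delta_pos":[0,0,4.5],"dr":[0,0,0],"fingers":1},
  ],
)

```text
time: 9.05
tool_pos: [0.4876, 0.3167, 0.0503]
tool_rot: [3.141, 0.0, 3.14]
contact_force: [0.2, 0.9, -0.2]
opening: 0.0239
grip_force: 15.0
```

Run:
```python
from h import *
p=viewer.camera_params('wrist'); im=viewer.read_camera('wrist'); cv2.imwrite('pics/w5.png',im[:,:,::-1])
o=robot.observe(); print(o['time'],o['tool_pos'],o['opening'],o['grip_force'],o['contact_force'])
```

```text
9.1 [0.48763689 0.31689909 0.05077105] 0.024282228073640555 14.99164268374443 [0.49678581 0.49238156 0.66987682]
```

View pics/w5.png

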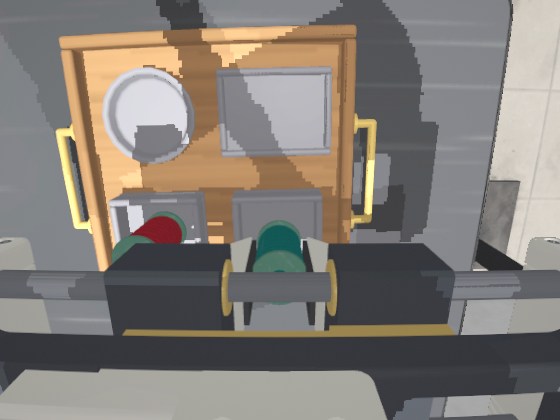

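The teal spool is upright and centred over the tub, column 279 against 278. The red spool stands in its own tub. Lowering.

step_arm(
  increments=[
    {"delta_pos":[0,0,0.5],"dr":[0,0,0],"fingers":1},
    {"delta_pos":[0,0,1.0],"dr":[0,0,0],"fingers":1},
    {"delta_pos":[0,0,1.3],"dr":[0,0,0],"fingers":1},
    {"delta_pos":[0,0,1.35],"dr":[0,0,0],"fingers":1},
    {"delta_pos":[0,0,1.35],"dr":[0,0,0],"fingers":1},
  ],
)

```text
time: 9.72
tool_pos: [0.4874, 0.3168, 0.038]
tool_rot: [3.141, 0.002, 3.141]
contact_force: [-0.9, -2.0, 8.9]
opening: 0.0243
grip_force: 15.0
```

step_arm(
  increments=[
    {"delta_pos":[0,0,0],"dr":[0,0,0],"fingers":0.2},
    {"delta_pos":[0,0,0],"dr":[0,0,0],"fingers":0},
    {"delta_pos":[0,0,0],"dr":[0,0,0],"fingers":0},
    {"delta_pos":[0,0,-2],"dr":[0,0,0],"fingers":0},
    {"delta_pos":[0,0,-6],"dr":[0,0,0],"fingers":0},
  ],
)

```text
time: 10.35
tool_pos: [0.4854, 0.3163, 0.0956]
tool_rot: [-3.14, -0.004, 3.141]
contact_force: [0.3, 0.1, 0.0]
opening: 0.0458
grip_force: 0.0
```

Run:
```python
from h import *
im=viewer.read_camera('side'); cv2.imwrite('pics/s2.png',cv2.resize(im[150:310,180:400],None,fx=3.6,fy=3.6,interpolation=cv2.INTER_CUBIC)[:,:,::-1])
```

```text
(no output)
```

View pics/s2.png

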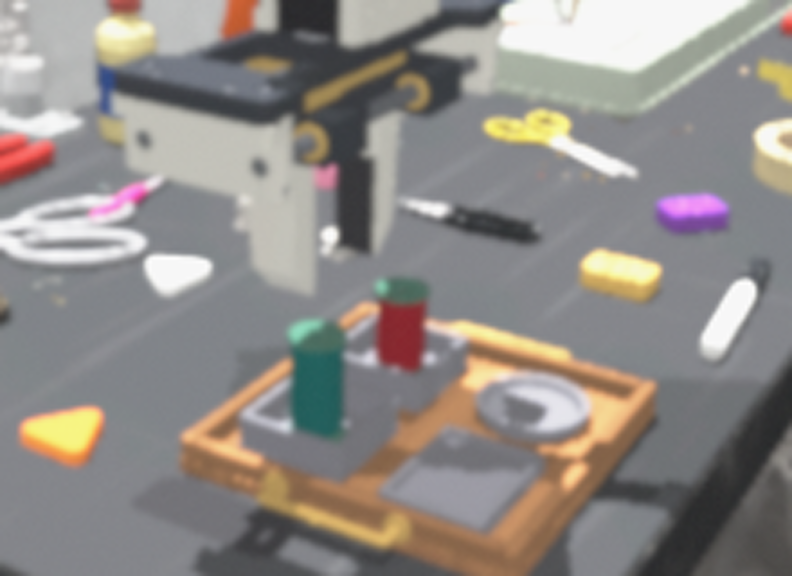

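Both spools stand in the tubs: red at crop (401,325), teal at (318,380). Next is the yellow wax at (620,273).

step_arm(
  increments=[
    {"delta_pos":[1,-5.5,-1],"dr":[0,0,0],"fingers":0},
    {"delta_pos":[2,-11.5,-1],"dr":[0,0,0],"fingers":0},
    {"delta_pos":[3,-17.5,-1],"dr":[0,0,0],"fingers":-0.2},
    {"delta_pos":[4.3,-23.5,0],"dr":[0,0,0],"fingers":-0.4},
    {"delta_pos":[4.3,-25.3,1],"dr":[0,0,0],"fingers":-0.4},
  ],
)

```text
time: 11.02
tool_pos: [0.4426, 0.0613, 0.0866]
tool_rot: [-3.141, -0.0, 3.138]
contact_force: [-0.1, 0.6, 0.2]
opening: 0.064
grip_force: 0.0
```

Run:
```python
from h import *
p=viewer.camera_params('wrist'); im=viewer.read_camera('wrist'); np.savez('w6.npz',im=im,**p)
o=robot.observe(); print(o['time'],o['tool_pos'],o['tool_rot'])
print(proj(p,(.4425,.0645,.014)))
for c in blobs(im,(20,60,90),(35,255,255),(200,120,360,275),100)[:3]:
    r=cv2.minAreaRect(c); P=np.array([onplane(p,u,.014)[:2] for u in cv2.boxPoints(r)]);d=P[1]-P[0]
    print(np.round(r[0],1),P.mean(0).round(4),np.linalg.norm(P[1]-P[0]).round(3),np.linalg.norm(P[2]-P[1]).round(3),np.degrees(np.arctan2(d[1],d[0])),cv2.boundingRect(c))
```

```text
11.075 [0.44255933 0.06064072 0.08554618] [-3.14094341e+00 -1.49671750e-03  3.13823594e+00]
[282.8002788  215.72750988]
[282.5 224.5] [0.4496 0.0643] 0.025 0.023 89.79031873981079 (266, 210, 34, 30)
[283. 191.] [0.4235 0.0647] 0.025 0.011 89.79880052868718 (266, 184, 35, 15)
[282.5 204. ] [0.4334 0.0643] 0.024 0.006 89.79338779156545 (266, 200, 34, 9)
```

step_arm(
  increments=[
    {"delta_pos":[0,0,4],"dr":[0,0,0],"fingers":-0.2},
    {"delta_pos":[0,0,7],"dr":[0,0,0],"fingers":0},
    {"delta_pos":[0,0,7.9],"dr":[0,0,0],"fingers":0},
    {"delta_pos":[0,0,7.9],"dr":[0,0,0],"fingers":0},
    {"delta_pos":[0,0,7.9],"dr":[0,0,0],"fingers":0.3},
  ],
  newtons=15,
)

```text
time: 11.7
tool_pos: [0.4444, 0.0641, 0.0087]
tool_rot: [3.142, 0.002, 3.142]
contact_force: [-0.5, 0.1, 0.3]
opening: 0.0399
grip_force: 0.0
```

step_arm(
  increments=[
    {"delta_pos":[0,0,0],"dr":[0,0,0],"fingers":1},
    {"delta_pos":[0,0,0],"dr":[0,0,0],"fingers":1},
    {"delta_pos":[0,0,0],"dr":[0,0,0],"fingers":1},
    {"delta_pos":[0,0,0],"dr":[0,0,0],"fingers":1},
    {"delta_pos":[0,0,-2],"dr":[0,0,0],"fingers":1},
  ],
)

```text
time: 12.32
tool_pos: [0.4426, 0.0639, 0.0273]
tool_rot: [3.141, -0.002, 3.141]
contact_force: [-0.7, 0.4, -0.5]
opening: 0.0254
grip_force: 15.0
```

step_arm(
  increments=[
    {"delta_pos":[0,0,-4],"dr":[0,0,10],"fingers":1},
    {"delta_pos":[0.5,4,-6.5],"dr":[0,0,20],"fingers":1},
    {"delta_pos":[1,9,-6.5],"dr":[0,0,30],"fingers":1},
    {"delta_pos":[2,14,-6.5],"dr":[0,0,40],"fingers":1},
    {"delta_pos":[3,19,-6.5],"dr":[0,0,50],"fingers":1},
  ],
)

```text
time: 12.95
tool_pos: [0.4146, 0.2502, 0.093]
tool_rot: [3.141, 0.0, 2.281]
contact_force: [0.8, 0.3, -0.7]
opening: 0.0252
grip_force: 15.0
```

step_arm(
  increments=[
    {"delta_pos":[1.5,1.3,0],"dr":[0,0,10],"fingers":1},
    {"delta_pos":[3,2.6,0],"dr":[0,0,20],"fingers":1},
    {"delta_pos":[4.64,3.9,0],"dr":[0,0,30],"fingers":1},
    {"delta_pos":[4.64,3.9,0],"dr":[0,0,38.4],"fingers":1},
    {"delta_pos":[4.64,3.9,1],"dr":[0,0,38.4],"fingers":1},
  ],
)

```text
time: 13.58
tool_pos: [0.4141, 0.3097, 0.0828]
tool_rot: [3.14, -0.001, 1.618]
contact_force: [-0.2, -0.7, -0.3]
opening: 0.0256
grip_force: 15.0
```

step_arm(
  increments=[
    {"delta_pos":[0,0,2],"dr":[0,0,0],"fingers":1},
    {"delta_pos":[0,0,4],"dr":[0,0,0],"fingers":1},
    {"delta_pos":[0,0,5],"dr":[0,0,0],"fingers":1},
    {"delta_pos":[0,0,5],"dr":[0,0,0],"fingers":1},
    {"delta_pos":[0,0,5],"dr":[0,0,0],"fingers":1},
  ],
)

```text
time: 14.2
tool_pos: [0.4143, 0.3095, 0.0332]
tool_rot: [3.141, -0.0, 1.617]
contact_force: [0.5, 0.0, -0.5]
opening: 0.0256
grip_force: 15.0
```

Run:
```python
from h import *
p=viewer.camera_params('wrist'); im=viewer.read_camera('wrist'); cv2.imwrite('pics/w7.png',im[:,:,::-1])
o=robot.observe(); print(o['time'],o['tool_pos'],o['tool_rot'],o['opening'],o['grip_force'],o['contact_force'])
```

```text
14.25 [0.41432652 0.30961332 0.03337888] [ 3.14039495e+00 -6.67477338e-04  1.61702482e+00] 0.025468170402672827 14.979957193136215 [0.40447465 0.30553709 0.13328946]
```

View pics/w7.png

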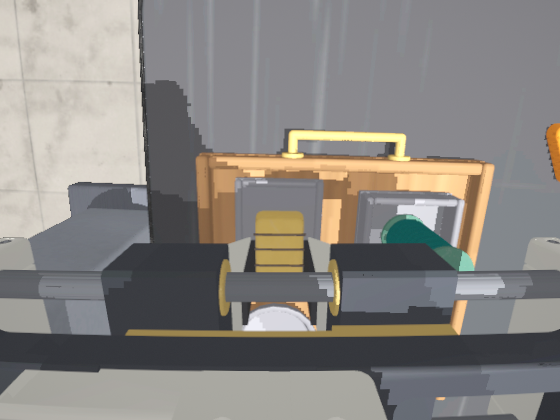

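The wax is held level and aligned with the tray: its column is 279, and the tray spans 236 to 322. It needs 5 mm more in y before lowering.

step_arm(
  increments=[
    {"delta_pos":[0.5,-0.1,0],"dr":[0,0,0.6],"fingers":1},
    {"delta_pos":[0.5,-0.1,0.7],"dr":[0,0,0.6],"fingers":1},
    {"delta_pos":[0.5,-0.1,1.2],"dr":[0,0,0.6],"fingers":1},
    {"delta_pos":[0.5,-0.1,1.45],"dr":[0,0,0.6],"fingers":1},
    {"delta_pos":[0.5,-0.1,1.45],"dr":[0,0,0.6],"fingers":1},
  ],
)

```text
time: 14.88
tool_pos: [0.4123, 0.3143, 0.0189]
tool_rot: [-3.141, -0.0, 1.606]
contact_force: [-3.7, -1.1, 9.5]
opening: 0.0255
grip_force: 15.0
```

step_arm(
  increments=[
    {"delta_pos":[0,0,0],"dr":[0,0,0],"fingers":0.3},
    {"delta_pos":[0,0,0],"dr":[0,0,0],"fingers":0.1},
    {"delta_pos":[0,0,0],"dr":[0,0,0],"fingers":0.1},
    {"delta_pos":[0,0,-2],"dr":[0,0,0],"fingers":0.1},
    {"delta_pos":[0,0,-6],"dr":[0,0,0],"fingers":0.1},
  ],
)

```text
time: 15.5
tool_pos: [0.4116, 0.3137, 0.0774]
tool_rot: [-3.138, 0.002, 1.606]
contact_force: [1.1, 0.4, 0.3]
opening: 0.0411
grip_force: 0.0
```

step_arm(
  increments=[
    {"delta_pos":[0,0,-5],"dr":[0,0,0],"fingers":0.1},
    {"delta_pos":[-4,4.8,-6],"dr":[0,0,0],"fingers":0.1},
    {"delta_pos":[-8,9.6,-6],"dr":[0,0,0],"fingers":0.1},
    {"delta_pos":[-12,14.4,-6],"dr":[0,0,0],"fingers":0.1},
    {"delta_pos":[-16,19.4,-6],"dr":[0,0,0],"fingers":0.1},
  ],
)

```text
time: 16.12
tool_pos: [0.6117, 0.1612, 0.1381]
tool_rot: [3.142, -0.0, 1.606]
contact_force: [1.2, 0.7, 0.5]
opening: 0.0416
grip_force: 0.0
```

step_arm(
  increments=[
    {"delta_pos":[-4,5,2],"dr":[0,0,0],"fingers":0},
    {"delta_pos":[-5,6,5],"dr":[0,0,0],"fingers":0},
    {"delta_pos":[-5,6,5],"dr":[0,0,0],"fingers":0},
    {"delta_pos":[-5,6,5],"dr":[0,0,0],"fingers":0},
    {"delta_pos":[-5,6,5],"dr":[0,0,0],"fingers":0},
  ],
)

```text
time: 16.75
tool_pos: [0.6722, 0.1161, 0.0901]
tool_rot: [3.139, -0.0, 1.608]
contact_force: [0.7, 0.5, 0.8]
opening: 0.046
grip_force: 0.0
```

Run:
```python
from h import *
p=viewer.camera_params('wrist'); im=viewer.read_camera('wrist'); np.savez('w8.npz',im=im,**p); t=viewer.read_camera('top')
cv2.imwrite('pics/w8.png',np.vstack([cv2.resize(im[130:290,140:420],None,fx=2,fy=2),cv2.resize(t[225:305,165:305],None,fx=4,fy=4)[:270]])[:590,:,::-1]) if 0 else cv2.imwrite('pics/w8.png',np.hstack([im[130:290,160:400],cv2.resize(t[225:305,165:265],None,fx=2,fy=2)])[:,:,::-1])
o=robot.observe(); print(o['time'],o['tool_pos'],o['tool_rot'],o['opening'])
print(proj(p,(.673,.1128,.022)),proj(p,(.673,.1128,0)),proj(p,(.605,.1128,0.011)))
for c in blobs(im,(0,0,150),(179,70,255),(200,100,360,265),60)[:5]:
    r=cv2.minAreaRect(c); print(r,cv2.boundingRect(c),onplane(p,r[0],.015))
```

```text
16.85 [0.67221735 0.11584221 0.08988211] [ 3.13932994e+00 -1.52691614e-04  1.60757328e+00] 0.045887185605457556
[279.21496709 222.54824695] [279.14899289 213.93302415] [191.23783566 214.95950125]
((271.5, 109.5), (19.0, 49.0), 90.0) (247, 100, 50, 20) [0.66465941 0.19306394 0.015     ]
((336.16546630859375, 121.42560577392578), (46.934608459472656, 29.307857513427734), 41.347782135009766) (319, 100, 41, 36) [0.71039813 0.18673701 0.015     ]
((279.0405578613281, 219.24325561523438), (12.987520217895508, 13.809514999389648), 80.53767395019531) (272, 213, 15, 14) [0.67287254 0.11311615 0.015     ]
```

View pics/w8.png

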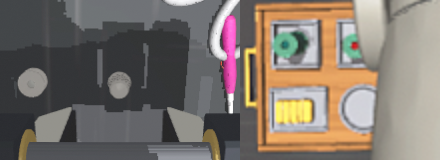

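The thimble is at wrist (279,219), giving (0.673, 0.113). The bobbin is separate at (192,212). The wax lies lengthwise in its tray.

step_arm(
  increments=[
    {"delta_pos":[-0.3,0.05,4],"dr":[0,0,0],"fingers":0},
    {"delta_pos":[-0.3,0.05,7],"dr":[0,0,0],"fingers":0.1},
    {"delta_pos":[-0.3,0.05,8.1],"dr":[0,0,0],"fingers":0.1},
    {"delta_pos":[-0.3,0.05,8.1],"dr":[0,0,0],"fingers":0.1},
    {"delta_pos":[-0.3,0.05,8.1],"dr":[0,0,0],"fingers":0.3},
  ],
  newtons=12,
)

```text
time: 17.48
tool_pos: [0.6738, 0.1121, 0.009]
tool_rot: [3.139, -0.0, 1.606]
contact_force: [-0.2, 0.7, -1.1]
opening: 0.0353
grip_force: 0.0
```

step_arm(
  increments=[
    {"delta_pos":[0,0,0],"dr":[0,0,0],"fingers":1},
    {"delta_pos":[0,0,0],"dr":[0,0,0],"fingers":1},
    {"delta_pos":[0,0,0],"dr":[0,0,0],"fingers":1},
    {"delta_pos":[0,0,0],"dr":[0,0,0],"fingers":1},
    {"delta_pos":[0,0,-1.5],"dr":[0,0,0],"fingers":1},
  ],
)

```text
time: 18.1
tool_pos: [0.6717, 0.1117, 0.0214]
tool_rot: [-3.139, -0.0, 1.606]
contact_force: [0.3, -0.3, -0.2]
opening: 0.0146
grip_force: 11.8
```

step_arm(
  increments=[
    {"delta_pos":[0,0,-4],"dr":[0,0,0],"fingers":1},
    {"delta_pos":[1,-2,-8.5],"dr":[0,0,0],"fingers":1},
    {"delta_pos":[3.5,-7,-10],"dr":[0,0,0],"fingers":1},
    {"delta_pos":[6.2,-12,-10],"dr":[0,0,0],"fingers":1},
    {"delta_pos":[9,-17,-10],"dr":[0,0,0],"fingers":1},
  ],
)

```text
time: 18.73
tool_pos: [0.4982, 0.1963, 0.1233]
tool_rot: [3.14, -0.001, 1.606]
contact_force: [0.6, 0.4, 1.1]
opening: 0.0147
grip_force: 11.8
```

step_arm(
  increments=[
    {"delta_pos":[2.5,-4.5,0],"dr":[0,0,0],"fingers":1},
    {"delta_pos":[4.8,-8.4,2],"dr":[0,0,0],"fingers":1},
    {"delta_pos":[4.8,-8.4,6],"dr":[0,0,0],"fingers":1},
    {"delta_pos":[4.8,-8.4,8],"dr":[0,0,0],"fingers":1},
    {"delta_pos":[4.8,-8.4,8],"dr":[0,0,0],"fingers":1},
  ],
)

```text
time: 19.35
tool_pos: [0.4132, 0.2406, 0.0417]
tool_rot: [-3.139, 0.001, 1.606]
contact_force: [0.2, -0.2, 0.3]
opening: 0.0143
grip_force: 11.8
```

Run:
```python
from h import *
p=viewer.camera_params('wrist'); im=viewer.read_camera('wrist'); s=viewer.read_camera('side')
cv2.imwrite('pics/w9.png',np.hstack([cv2.resize(im[150:310,180:400],None,fx=1.8,fy=1.8),cv2.resize(s[210:310,230:367],(396,288))])[:,:,::-1])
o=robot.observe(); print(o['time'],o['tool_pos'],o['tool_rot'],o['opening'],o['grip_force'])
```

```text
19.45 [0.4146349  0.24093973 0.04313863] [ 3.14042901e+00 -4.67081527e-04  1.60599731e+00] 0.014398750591119181 11.839044056831085
```

View pics/w9.png

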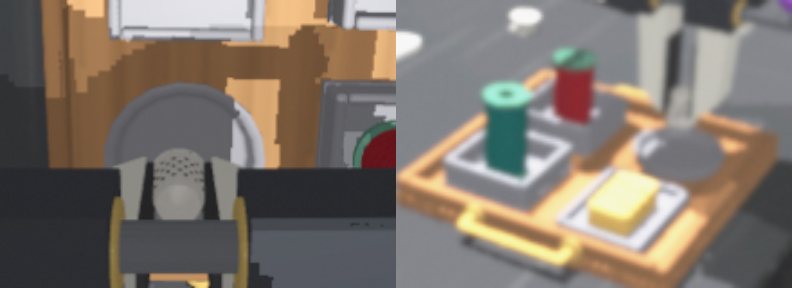

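The thimble is upright over the dish centre. Both spools are upright and the wax is flat in its tray. Lowering.

step_arm(
  increments=[
    {"delta_pos":[0,0,1],"dr":[0,0,0],"fingers":1},
    {"delta_pos":[0,0,1.7],"dr":[0,0,0],"fingers":1},
    {"delta_pos":[0,0,2.1],"dr":[0,0,0],"fingers":1},
    {"delta_pos":[0,0,2.3],"dr":[0,0,0],"fingers":1},
    {"delta_pos":[0,0,2.3],"dr":[0,0,0],"fingers":1},
  ],
)

```text
time: 20.08
tool_pos: [0.414, 0.2408, 0.0192]
tool_rot: [-3.141, -0.0, 1.606]
contact_force: [0.4, 0.0, 0.2]
opening: 0.0144
grip_force: 11.8
```

step_arm(
  increments=[
    {"delta_pos":[0,0,0.1],"dr":[0,0,0],"fingers":1},
    {"delta_pos":[0,0,0.15],"dr":[0,0,0],"fingers":1},
    {"delta_pos":[0,0,0.15],"dr":[0,0,0],"fingers":0.6},
    {"delta_pos":[0,0,0.15],"dr":[0,0,0],"fingers":0.4},
    {"delta_pos":[0,0,0.15],"dr":[0,0,0],"fingers":0.2},
  ],
)

```text
time: 20.7
tool_pos: [0.414, 0.2408, 0.0177]
tool_rot: [3.142, -0.0, 1.606]
contact_force: [0.2, 0.4, 0.4]
opening: 0.033
grip_force: 0.0
```

step_arm(
  increments=[
    {"delta_pos":[0,0,0],"dr":[0,0,0],"fingers":0.2},
    {"delta_pos":[0,0,-2],"dr":[0,0,0],"fingers":0.2},
    {"delta_pos":[0,0,-7],"dr":[0,0,0],"fingers":0.2},
    {"delta_pos":[0,0,-12],"dr":[0,0,0],"fingers":0.2},
    {"delta_pos":[-6,0,-16],"dr":[0,0,0],"fingers":0.2},
  ],
)

```text
time: 21.32
tool_pos: [0.4166, 0.1902, 0.1747]
tool_rot: [3.138, -0.001, 1.611]
contact_force: [2.2, -0.4, -0.3]
opening: 0.0371
grip_force: 0.0
```

step_arm(
  increments=[
    {"delta_pos":[-6,0,-2],"dr":[0,0,0],"fingers":0.2},
    {"delta_pos":[-12,0,-2],"dr":[0,0,0],"fingers":0.2},
    {"delta_pos":[-18,0,-2],"dr":[0,0,0],"fingers":0.2},
    {"delta_pos":[-18,0,-2],"dr":[0,0,0],"fingers":0.2},
    {"delta_pos":[-18,0,-2],"dr":[0,0,0],"fingers":0.2},
  ],
)

```text
time: 21.95
tool_pos: [0.422, 0.0092, 0.1923]
tool_rot: [-3.141, -0.001, 1.605]
contact_force: [-0.6, 0.5, 0.5]
opening: 0.0369
grip_force: 0.0
```

Run:
```python
from h import *
t=viewer.read_camera('top'); s=viewer.read_camera('side')
cv2.imwrite('pics/f.png',np.hstack([cv2.resize(t[140:310,150:310],(376,400)),cv2.resize(s[190:310,230:357],(423,400))])[:,:,::-1])
o=robot.observe(); print(o['time'],o['tool_pos'],o['contact_force'])
```

```text
22.05 [0.42202333 0.01013489 0.19229274] [ 0.04662095  0.83134761 -0.09297866]
```

View pics/f.png

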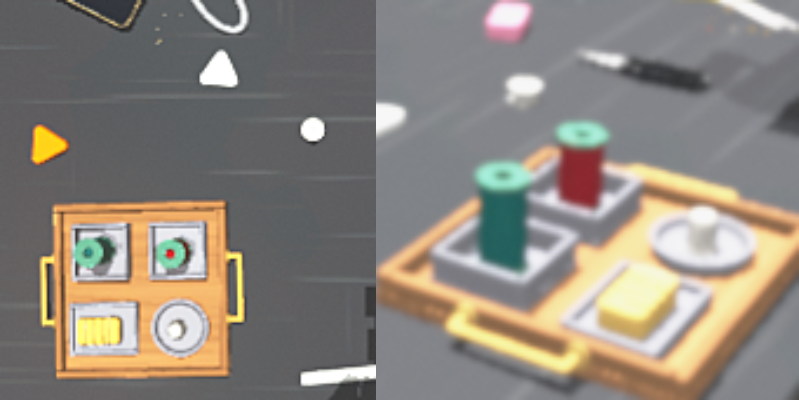

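All four items are in place. In the top crop the wax sits slightly toward the left end of the tray, so I'll check that numerically.

Run:
```python
from h import *
im=viewer.read_camera('top'); p=viewer.camera_params('top')
for lo,hi,z,b in [((20,90,100),(35,255,255),.025,(178,268,212,292)),((0,0,110),(179,60,255),.016,(176,265,212,296))]:
  c=np.vstack(blobs(im,lo,hi,b,15)); r=cv2.minAreaRect(c); P=np.array([onplane(p,u,z)[:2] for u in cv2.boxPoints(r)]); print(r,P.round(4).tolist())
s=viewer.read_camera('side'); 
cv2.imwrite('pics/f2.png',cv2.resize(s[255:305,280:345],None,fx=8,fy=8,interpolation=cv2.INTER_CUBIC)[:,:,::-1])
```

```text
((191.5, 280.5), (11.0, 17.0), 90.0) [[0.4249, 0.3345], [0.4251, 0.2963], [0.4008, 0.2961], [0.4006, 0.3343]]
((193.54519653320312, 279.2205505371094), (22.540102005004883, 29.4982967376709), 87.87889862060547) [[0.4384, 0.3475], [0.4411, 0.2806], [0.3909, 0.2784], [0.388, 0.3452]]
```

View pics/f2.png

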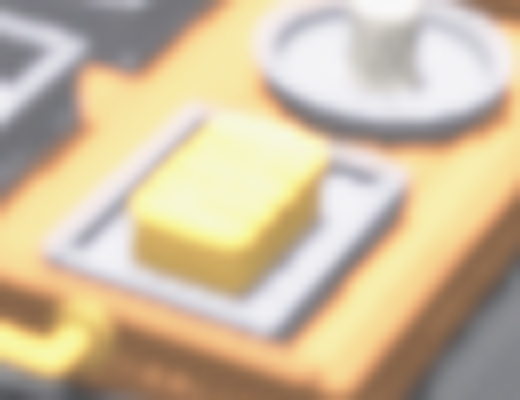

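The wax lies flat on the tray floor with clearance: its centre is at (0.413, 0.315) and the tray's at (0.414, 0.314). Handing in.

```bash
python3 -c "
from cell import robot
print(robot.hand_in())"
```

```text
the job is handed in; nothing more can be done
None
```

I packed the caddy and handed it in at about 22 s of the 90 s: a spool stands upright in each tub, the wax lies flat and lengthwise in the oblong tray, the thimble stands in the round dish, and I left the bobbin and chalk where they lay.

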